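# Close the coolant reservoir and take a gauge-rod reading

## Task

The coolant reservoir of the microscope lamp has just been topped up: first seat the stopper fully in its filler neck and let go of it, then take the gauge rod from its stand, lower it into the reservoir's guide tube until its collar stops on the rim, draw it right out again, and turn it level so that the tip can be read. Finish while still holding the rod in the gripper, level and steady and at least 20 cm above the bench, touching nothing else. Leave the wash bottle, slide box and dust cap where they are.

Things in the scene. Friction and masses are not known exactly. Their poses are not given: they have to be found in the camera images.
- reservoir: Fixed closed white plastic box 140 (x) x 240 (y) x 100 mm high, black panel on its -x face; origin at the centre of its underside on the bench. Yaw varies. On top are two upright openings: the wide white filler neck at its own (0, +75) mm and the narrow steel guide tube at (0, -75) mm. Both rims are 125 mm above the bench.
- neck_mouth (a point): Centre of the filler neck's mouth, at rim height (125 mm); the neck is an upright white plastic tube, bore 31 mm, outside 39 mm. Axes as the reservoir, z up.
- tube_mouth (a point): Centre of the guide tube's mouth, at rim height (125 mm); upright steel tube, bore 15 mm, flaring in its top 11 mm to a 23 mm mouth, rim 29 mm outside. The reservoir is empty below it, 120 mm clear depth from the rim. Axes as the reservoir, z up.
- stopper: Loose brown cork-faced stopper, 62 mm high, about 50 g, standing on its foot; origin at the foot's centre, z up. From below: taper 28 mm high, 23 mm diameter at the foot growing to 27 mm; flange 40 mm diameter, 28 to 34 mm up, comes to rest on the neck's rim (origin then 28 mm below the rim); round grip 24 mm diameter from 34 to 62 mm.
- stand: Fixed stand that holds the gauge rod: grey base 80 x 80 x 6 mm with an upright aluminium tube, 32 mm outside, bore 18 mm, top 105 mm above the bench; origin at the centre of its underside.
- gauge_rod: Loose steel dip rod, about 70 g, standing upright in the stand, hanging by its collar on the stand's top. Origin at the centre of the collar's underside; z along the rod towards the tab (up at the start). Rod 10 mm diameter, reaching 95 mm below the origin; collar 32 mm diameter, 0 to +8 mm; stem 10 mm diameter above it; on top a flat round grey tab. The yaw varies.
- rod_tip (a point): Tip of the gauge rod, 95 mm below the collar's underside on the rod's axis; axes as the rod.
- rod_tab (a point): Centre of the rod's tab, 52 mm above the collar's underside; axes as the rod. The tab is a flat disc, 38 mm diameter, 10 mm thick, flat faces looking along the rod's +y and -y: grip it across these; fingers may come from any direction in the rod's x-z plane, for example tilted 45 degrees.
- wash_bottle: Loose white bottle with a yellow cap, 54 mm diameter, 125 mm high, to be left alone; origin at its underside's centre.
- slide_box: Loose white and yellow slide box 85 x 75 x 24 mm, to be left alone; origin at its underside's centre.
- dust_cap: Loose black ring-shaped dust cap, 64 mm diameter, 14 mm high, to be left alone; origin at its underside's centre.

How it is judged:
On the way, in this order (a step that is already met when the one before it is completed fails the run):
1. the stopper sits fully home in the filler neck, upright, let go by the fingers (horizontal distance between stopper and neck_mouth below 0.006 m and z of stopper in the frame of neck_mouth between -0.034 and -0.024 m and angle between stopper's own z axis and vertical below 0.12 rad and contact force between stopper and the fingers below 0.1 N), for 0.3 s.
2. the rod is in the guide tube with its collar stopped on the rim (horizontal distance between gauge_rod and tube_mouth below 0.007 m and z of gauge_rod in the frame of tube_mouth between -0.004 and 0.003 m and angle between gauge_rod's own z axis and vertical below 0.15 rad and contact force between gauge_rod and reservoir above 0.2 N), for 0.1 s.
3. the rod is drawn out: its tip is above the rim of the guide tube (z of rod_tip in the frame of tube_mouth above 0.01 m), for 0.1 s.
At the end, for the whole second after the job is handed in: Rod gripped in the fingers and at rest, level within 10 degrees, collar at least 190 mm and tip 170 mm above the bench, touching neither reservoir, stand nor stopper; stopper still home in the neck (within 6 mm of its axis, foot 24 to 34 mm below the rim, tilt under 7 degrees) (height (world z) of gauge_rod above 0.19 m and height (world z) of rod_tip above 0.17 m and angle between gauge_rod's own z axis and vertical between 1.39 and 1.75 rad and contact force between gauge_rod and the fingers above 1 N and linear speed of gauge_rod below 0.03 m/s and angular speed of gauge_rod below 0.2 rad/s and contact force between gauge_rod and reservoir below 0.1 N and contact force between gauge_rod and stand below 0.1 N and contact force between gauge_rod and stopper below 0.1 N and horizontal distance between stopper and neck_mouth below 0.006 m and z of stopper in the frame of neck_mouth between -0.034 and -0.024 m and angle between stopper's own z axis and vertical below 0.12 rad); the arm keeps its last pose, push and grip.
It fails at once if the wash bottle is moved more than 20 mm (distance of wash_bottle from where it was at the start of the episode above 0.02 m).
It fails at once if the slide box is moved more than 20 mm (distance of slide_box from where it was at the start of the episode above 0.02 m).
It fails at once if the dust cap is moved more than 20 mm (distance of dust_cap from where it was at the start of the episode above 0.02 m).
It also fails if it takes over 69 s, if anything falls off the work surface, if the arm or the gripper's body presses on something with over 40 N, if the wrist force passes 120 N, or if a joint passes its speed limit or range.

## Robot

A 6-joint arm with a two-finger parallel gripper is mounted at the origin on the work surface. World frame = base frame: x ahead of the robot, y to its left, z up, the work surface at z = 0. Lengths are in m, angles in rad, forces in N, time in s.
With the tool pointing down it reaches from about 0.425 to 0.95 m from the base axis. Payload 3.5 kg.
Tool frame: the origin (TCP) lies between the finger pads; the fingertips stand 22 mm ahead of it and the grasp point (between the pads) lies 3 mm ahead of it (ctrl.nose_length is the z of the fingertips in the tool frame, in m); z points along the fingers, y is the line along which they close (so a half turn about z gives the same grasp; the last joint's range is limited). The gripper opens to 85 mm and grips with 20 to 120 N. Pads are 22 mm wide; open, the fingers measure 114 mm over their backs; the gripper's body (76 mm by 85 mm) begins 54 mm behind the grasp point. The pads swing forward as they close: fully open they stand 13 mm farther back than shut.
Start: joints at [1.015, 0.286, 1.577, -0, 1.279, -0.15], TCP at [0.266, 0.62, 0.253] pointing down, gripper open.
Joint ranges: [-2.77, 2.77], [-0.9, 2.22], [0.21, 2.48], [-1.53, 4.67], [0.24, 2.81], [-2.84, 2.84]. Speed limits (rad/s): [2.79, 2.79, 3.14, 3.14, 3.14, 3.14].

## Interface

Orientations are given as a unit quaternion [x, y, z, w].
In Python, from plant import ctrl gives the robot as it stands. The module is installed in compiled form; this text tells all that it offers.
- The arm moves only by the tool send_rows, never from a script. Its argument "rows" is text: rows parted by semicolons, each of 7 numbers parted by spaces: the turn, a rotation vector about the tool's x, y, z in degrees, then the shift along the tool's x, y, z in mm, then the opening, from -1 (shut) to 1 (fully open). A call has 1 to 8 rows; each row is the pose to reach, as a shift and turn from the pose commanded when the call began, along the tool's axes at that moment; what a row does not reach only later rows make up. A row lasts 1/8 s, in which the tool goes at most 62.5 mm and 10.7 degrees, less where a joint would pass 70% of its speed; a pose out of reach is approached as far as the arm can. A call with a gripper value outside its range is refused whole. The fingers move at their own pace and stop on an object; "grip_force" is the grip in N (left out, the last holds). Time passes only in rows, so rows that repeat a pose let the fingers close. It gives the time, the measured TCP pose, the force, the opening and the grip force at its end, in the units of the state.
- ctrl.get_state(): the state, without advancing time (a new reading comes with each control period).
- ctrl.read_camera(name): name is "side" or "top"; returns a dict with "color" (400x640x3 uint8, red, green, blue), "fx", "fy", "cx", "cy" (pixels), "extrinsics" (4x4, takes a point from world to camera coordinates). Camera axes: x right, y down, z forward; pixel columns grow to the right and rows downward; lengths in m; the calibration is good to about 2 mm. A picture is of the moment at which its call begins. There is no depth.
- ctrl.sign_off(): hands the job in; it is judged then, once.
Trained networks look in a picture, given as the dict that the camera call returned (one of the last four; its "shot" number tells which), for a name from the list of things; names that differ only in an ending like _2 or _b are one class to them, and where a whole thing is asked for, a point or a joint stands for the part that bears it (a point fixed in the world has none). Each returns a list of dicts, best first, with "p" (0 to 1); they miss things now and then, are a little off and sometimes report something else, mostly with a low value. They report only what shows in the picture. A call takes as long as a camera call.
- ctrl.look_for(picture, target): "position" ([x, y, z] in m, in the coordinates of the camera as it stood for that picture, good to about 4 mm: the middle of the surface that is visible of it).
The state is a dict: "time": time; "qpos": joint angles; "dq": joint speeds; "joint_efforts": joint torques, N m; "eef_pos": TCP position; "tcp_rot": TCP orientation; "contact_force": force on the tool from outside, world axes, zero at the start; "wrist_torque": the same for the moment, N m; "opening": opening from 0.0 (shut) to 1.0 (fully open); "finger_force": force on a finger pad.
Only numpy, scipy, OpenCV 4.12 (cv2) and the standard library are available. Lean on these libraries where they do the work, as an engineer would, in place of code of your own. Each camera call takes 0.05 s, during which the arm holds its last target. There are 200 camera calls.

## Working session

There is one attempt and no reset: what is moved stays moved. The work goes in short steps, Python scripts to look and compute and a tool call to move; the robot and the scene stay as the last step left them, time stands still between calls to the robot, and variables do not carry over. Pictures are saved under pics/ and viewed, at most 10 in all, crops included, and the job is handed in when it is done.

Besides the shell and the picture viewer there is one more tool, called as a command line: name --argument value ..., lists and objects as JSON in quotes. send_rows: Moves the arm, as the interface text tells. Its arguments: {"type":"object","properties":{"rows":{"type":"string"},"grip_force":{"type":"number"}},"required":["rows"]}

```bash
mkdir -p pics; cat > h.py <<'E'
from plant import ctrl
import numpy as np, cv2
from scipy.spatial.transform import Rotation as R
def snap(cam,fn=None):
    p=ctrl.read_camera(cam)
    if fn: cv2.imwrite('pics/'+fn,p['color'][:,:,::-1])
    return p
def world(p,c):
    return (np.linalg.inv(p['extrinsics'])@np.r_[c,1])[:3]
def proj(p,w):
    c=(p['extrinsics']@np.r_[w,1])[:3]; return np.array([p['fx']*c[0]/c[2]+p['cx'],p['fy']*c[1]/c[2]+p['cy']])
def ray(p,u,v,z):
    E=np.linalg.inv(p['extrinsics']); d=E[:3,:3]@[(u-p['cx'])/p['fx'],(v-p['cy'])/p['fy'],1]; o=E[:3,3]
    return o+d*(z-o[2])/d[2]
def look(p,n,k=2):
    for r in ctrl.look_for(p,n)[:k]:
        w=world(p,r['position']); print(n,round(r['p'],2),w.round(4),proj(p,w).round(0))
E
python3 - <<'E'
from h import *
a=snap('top','top0.png');b=snap('side','side0.png')
for p in (a,b):
    print(p['extrinsics'].round(3).tolist(),p['fx'],np.linalg.inv(p['extrinsics'])[:3,3])
    for n in 'reservoir neck_mouth tube_mouth stopper stand gauge_rod rod_tab wash_bottle slide_box dust_cap'.split(): look(p,n)
s=ctrl.get_state();print(s)
E
```

```text
[[0.027, -1.0, -0.009, 0.002], [-0.981, -0.025, -0.194, 0.593], [0.193, 0.014, -0.981, 1.321], [0.0, 0.0, 0.0, 1.0]] 512.1010610072717 [ 3.25915654e-01 -1.40755694e-03  1.41106095e+00]
reservoir 0.7 [ 0.5066 -0.0094  0.0979] [325. 228.]
neck_mouth 0.58 [ 0.5065 -0.0024  0.0957] [323. 228.]
tube_mouth 0.73 [ 0.5068 -0.0053  0.0984] [324. 228.]
tube_mouth 0.3 [ 0.5308 -0.2779  0.0332] [424. 225.]
stopper 0.71 [ 0.5278 -0.2772  0.0345] [424. 226.]
stand 0.58 [0.4329 0.2734 0.0075] [221. 257.]
gauge_rod 0.51 [0.4444 0.2803 0.1536] [207. 247.]
rod_tab 0.56 [0.4428 0.2802 0.1542] [207. 248.]
wash_bottle 0.78 [0.6972 0.1933 0.0853] [252. 156.]
wash_bottle 0.43 [0.4438 0.2813 0.153 ] [207. 247.]
slide_box 0.67 [ 0.7144 -0.1866  0.021 ] [390. 160.]
dust_cap 0.68 [ 0.7377 -0.0596  0.0128] [345. 152.]
dust_cap 0.61 [0.4455 0.2798 0.1573] [207. 246.]
[[0.858, -0.514, -0.007, -0.517], [-0.361, -0.593, -0.72, 0.304], [0.366, 0.62, -0.694, 0.842], [0.0, 0.0, 0.0, 1.0]] 468.11490547946164 [ 0.24510382 -0.60712724  0.79988402]
reservoir 0.6 [ 0.4947 -0.049   0.1032] [285. 234.]
neck_mouth 0.91 [ 0.49
[... 539 characters left out ...]

{'time': 1.1, 'qpos': array([ 1.01495812e+00,  2.86322509e-01,  1.57669818e+00,  2.32381202e-05,
        1.27859565e+00, -1.49998916e-01]), 'dq': array([ 0.0006717 , -0.00083894,  0.00088191, -0.00018488, -0.00066702,
        0.00180357]), 'joint_efforts': array([ 5.81586264e-04, -4.05968928e+01, -2.92945683e+01, -1.24604644e-04,
        4.43576209e-04,  4.91076065e-06]), 'eef_pos': array([0.26644479, 0.62017517, 0.25331083]), 'tcp_rot': array([ 2.01533203e-01,  9.79481683e-01, -7.26805671e-06, -1.45344171e-05]), 'contact_force': array([-0.25094619,  0.14915209,  0.18456477]), 'wrist_torque': array([ 0.02404151, -0.01725218, -0.01479652]), 'finger_force': 0.0, 'opening': 1.0000310304516087}
```

```bash
python3 -c "
import cv2;print(cv2.imread('pics/top0.png').shape)"
```

```text
(400, 640, 3)
```

View pics/top0.png

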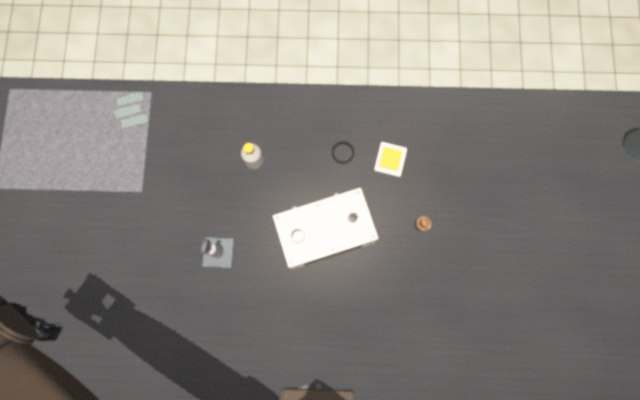

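View pics/side0.png

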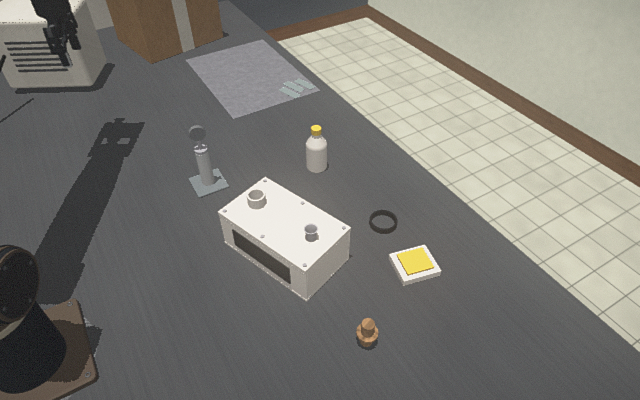

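The top view shows the reservoir at (325,228) with the neck at (298,236) and the tube at (353,218), plus the stopper at (424,224) and the stand with rod at (212,248). The side view shows the neck rim at (256,190) and the tube rim at (311,229). I'll zoom in to refine these.

```bash
python3 - <<'E'
import cv2,numpy as np
t=cv2.imread('pics/top0.png');s=cv2.imread('pics/side0.png')
def c(im,u,v,w=50,h=50,S=266):
    k=cv2.resize(im[v:v+h,u:u+w],(S,S),interpolation=cv2.INTER_CUBIC)
    for i in range(0,w,10):
        cv2.putText(k,str(u+i),(i*S//w,8),0,.3,(0,255,0)); cv2.line(k,(i*S//w,9),(i*S//w,15),(0,255,0))
        cv2.putText(k,str(v+i),(0,i*S//w+4),0,.3,(0,0,255)); cv2.line(k,(18,i*S//w),(24,i*S//w),(0,0,255))
    return k
a=np.hstack([c(t,272,210),c(t,330,195),c(t,190,225)]);b=np.hstack([c(s,230,170),c(s,285,205),c(s,175,115)])
cv2.imwrite('pics/crops.png',np.vstack([a,b]))
E
```

```text
(no output)
```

View pics/crops.png

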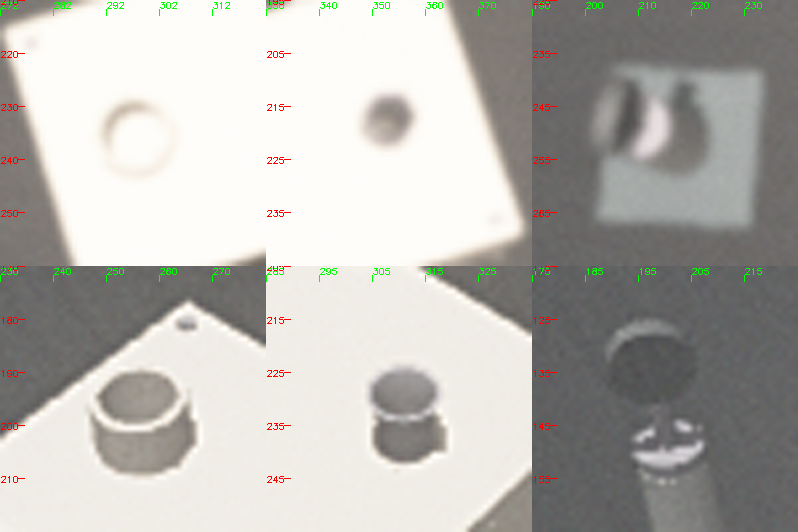

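```bash
cat >> h.py <<'E'
def tri(ps,uvs):
    A=[];b=[]
    for p,(u,v) in zip(ps,uvs):
        E=p['extrinsics']
        for r,x,f,c in((0,u,p['fx'],p['cx']),(1,v,p['fy'],p['cy'])):
            k=(x-c)/f*E[2]-E[r]; A.append(k[:3]); b.append(-k[3])
    return np.linalg.lstsq(np.array(A),np.array(b),rcond=None)[0]
E
python3 - <<'E'
from h import *
a=snap('top','t1.png');b=snap('side','s1.png')
for n,ut,us in(('neck',(297.3,235.4),(255.7,194.3)),('tube',(352.4,217.),(310.5,228.3))):
    print(n,ray(a,*ut,.125),ray(b,*us,.125),tri((a,b),(ut,us)))
# stand base corners (top), z .006
for u,v in((204,238),(232.5,238.5),(202,266),(231,267)): print('c',ray(a,u,v,.006))
print('stand top from side',ray(b,198.3,150,.109))
# stopper blobs by colour
for p,nm in((a,'top'),(b,'side')):
    h=cv2.cvtColor(p['color'],cv2.COLOR_RGB2HSV); m=((h[...,0]<22)&(h[...,1]>90)&(h[...,2]>50)).astype(np.uint8)
    x,y,w,hh=(416,212,18,26) if nm=='top' else (350,310,34,45)
    ys,xs=np.nonzero(m[y:y+hh,x:x+w]); print(nm,'stopper px',xs.mean()+x,ys.mean()+y,xs.min()+x,xs.max()+x,ys.min()+y,ys.max()+y)
    u,v=xs.mean()+x,ys.mean()+y; print(ray(p,u,v,.034),ray(p,u,v,.045))
# tab overlays
def disc(p,c,yaw):
    t=np.linspace(0,2*np.pi,40); x=np.array([np.cos(yaw),np.sin(yaw),0]);y=np.array([-np.sin(yaw),np.cos(yaw),0])
    return [np.array([proj(p,c+.019*(np.cos(q)*x+np.sin(q)*[0,0,1])+s*y) for q in t]) for s in(.005,-.005)]
c=np.array([.445,.2805,.157]); rows=[]
for p,u,v in((a,190,225),(b,175,115)):
    r=[]
    for yaw in(-25,0,25):
        k=cv2.resize(np.ascontiguousarray(p['color'][v:v+50,u:u+50,::-1]),(266,266),interpolation=cv2.INTER_CUBIC)
        k=cv2.convertScaleAbs(k,alpha=1.5)
        for d,col in zip(disc(p,c,np.radians(yaw)),((0,255,0),(0,0,255))):
            cv2.polylines(k,[((d-[u,v]+.5)*5.32).astype(int)],True,col)
        r.append(k)
    rows.append(np.hstack(r))
cv2.imwrite('pics/tab.png',np.vstack(rows))
E
```

```text
neck [0.48225044 0.06114191 0.125     ] [0.48623297 0.06211413 0.125     ] [0.48381346 0.06063195 0.12672949]
tube [ 0.53286123 -0.07718713  0.125     ] [ 0.5361417 -0.0785383  0.125    ] [ 0.53464174 -0.07776687  0.12439824]
c [0.48274144 0.32417365 0.006     ]
c [0.48343231 0.24534843 0.006     ]
c [0.40595448 0.32429164 0.006     ]
c [0.40537372 0.24484709 0.006     ]
stand top from side [0.44065969 0.28498405 0.109     ]
top stopper px 422.92261904761904 223.2797619047619 416 430 216 230
[ 0.53524247 -0.2736937   0.034     ] [ 0.53357036 -0.27151867  0.045     ]
side stopper px 366.93882978723406 331.1648936170213 357 377 318 346
[ 0.53791167 -0.27486815  0.034     ] [ 0.53370622 -0.27964022  0.045     ]Traceback (most recent call last):
  File "<stdin>", line 24, in <module>
  File "<stdin>", line 17, in disc
TypeError: can't multiply sequence by non-int of type 'numpy.float64'
```

```bash
cat >> h.py <<'E'
def mask(p,u0,v0,w,h,hmax=22,smin=90):
    q=cv2.cvtColor(p['color'],cv2.COLOR_RGB2HSV)[v0:v0+h,u0:u0+w]
    return ((q[...,0]<hmax)&(q[...,1]>smin)&(q[...,2]>40)).astype(np.uint8)
def stopper_sil(p,x,y,u0,v0,w,h,S=8):
    m=np.zeros((h*S,w*S),np.uint8);t=np.linspace(0,2*np.pi,30)
    for r0,z0,r1,z1 in((.0115,0,.0135,.028),(.02,.028,.02,.034),(.012,.034,.012,.062)):
        P=np.array([proj(p,[x+r*np.cos(q),y+r*np.sin(q),z]) for r,z in((r0,z0),(r1,z1)) for q in t])
        cv2.fillConvexPoly(m,cv2.convexHull(((P-[u0,v0]+.5)*S).astype(np.int32)),1)
    return cv2.resize(m.astype(np.float32),(w,h),interpolation=cv2.INTER_AREA)
E
python3 - <<'E'
from h import *
from scipy.optimize import minimize
a=snap('top');b=snap('side')
W=((a,(408,206,30,36)),(b,(345,305,44,55)))
M=[mask(p,*w).astype(float) for p,w in W]
def cost(q,i=None): return sum(np.abs(stopper_sil(p,q[0],q[1],*w)-m).sum() for k,((p,w),m) in enumerate(zip(W,M)) if i in(None,k))
for i in(None,0,1):
    r=minimize(cost,[.533,-.276],args=(i,),method='Nelder-Mead',options=dict(initial_simplex=[[.533,-.276],[.538,-.276],[.533,-.271]]))
    print(i,r.x,r.fun,[m.sum() for m in M])
def disc(p,c,yaw):
    t=np.linspace(0,2*np.pi,40); x=np.array([np.cos(yaw),np.sin(yaw),0]);y=np.array([-np.sin(yaw),np.cos(yaw),0]);z=np.array([0,0,1])
    return [np.array([proj(p,c+.019*(np.cos(q)*x+np.sin(q)*z)+s*y) for q in t]) for s in(.005,-.005)]
c=np.array([.4435,.2835,.157]); rows=[]
for p,u,v in((a,190,225),(b,175,115)):
    r=[]
    for yaw in(-20,0,20):
        k=cv2.resize(np.ascontiguousarray(p['color'][v:v+50,u:u+50,::-1]),(266,266),interpolation=cv2.INTER_CUBIC)
        k=cv2.convertScaleAbs(k,alpha=1.5)
        for d,col in zip(disc(p,c,np.radians(yaw)),((0,255,0),(0,0,255))):
            cv2.polylines(k,[((d-[u,v]+.5)*5.32).astype(int)],True,col)
        r.append(k)
    rows.append(np.hstack(r))
cv2.imwrite('pics/tab.png',np.vstack(rows))
E
```

```text
None [ 0.53693613 -0.27491812] 126.59375 [np.float64(166.0), np.float64(374.0)]
0 [ 0.53550371 -0.2745047 ] 14.828125 [np.float64(166.0), np.float64(374.0)]
1 [ 0.53795206 -0.27467708] 102.40625 [np.float64(166.0), np.float64(374.0)]
```

View pics/tab.png

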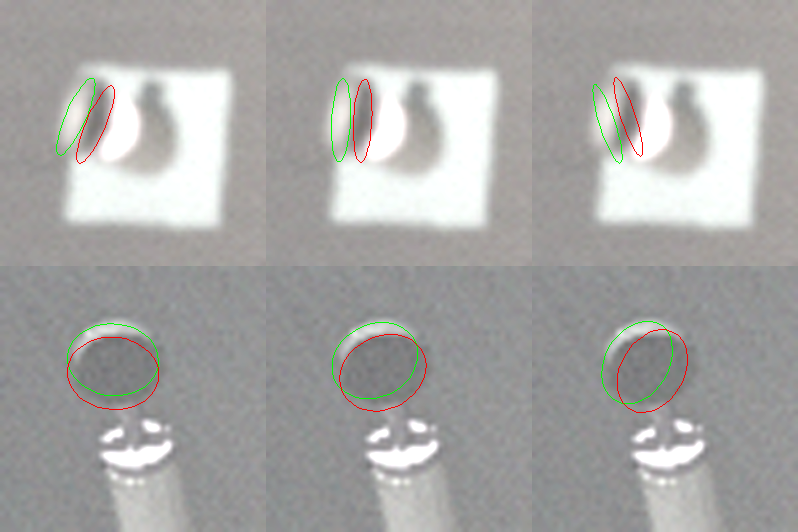

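The overlays put the tab's yaw near -12°. The top-view tilt lies between the left and middle panels, and the light rim shows at upper left (about 200,125) in the side view. Measurements agree with the given sizes: neck to tube is 148 mm against 150 mm, and the stand base is 79 mm against 80 mm.

```bash
cat >> h.py <<'E'
NECK=np.array([.4838,.0615,.125]);TUBE=np.array([.5348,-.0785,.125]);STAND=np.array([.4435,.2847,.105]);STOP=np.array([.5365,-.2748,0])
def go(pts,yang=78,Rt=None):
    "tool shift/turn (mm, deg) from now to each world TCP point; tool down with y at yang deg"
    s=ctrl.get_state();R0=R.from_quat(s['tcp_rot'])
    if Rt is None:
        y=np.array([np.cos(np.radians(yang)),np.sin(np.radians(yang)),0]);z=np.array([0,0,-1.]);Rt=R.from_matrix(np.c_[np.cross(y,z),y,z])
    print('t',s['time'],'pos',s['eef_pos'].round(4),'F',s['contact_force'].round(2),'open',round(s['opening'],3),'ff',round(s['finger_force'],1),'q',s['qpos'].round(2))
    rv=np.degrees((R0.inv()*Rt).as_rotvec()).round(1)
    for p in pts: print(rv,(R0.inv().apply(np.array(p)-s['eef_pos'])*1000).round(1))
E
python3 -c "
from h import *
print(ctrl.nose_length)
go([[.52,.25,.26],[.56,.0,.26],[.5365,-.2748,.25],[.5365,-.2748,.061]])"
```

```text
0.022
t 1.3 pos [0.2664 0.6202 0.2533] F [-0.11 -0.57 -0.7 ] open 0.998 ff 0.0 q [ 1.01  0.29  1.58 -0.    1.28 -0.15]
[ -0.    0.  -11.3] [-379.1 -240.    -6.7]
[ -0.    0.  -11.3] [-514.5 -453.9   -6.7]
[ -0.    0.  -11.3] [-601.4 -715.7    3.4]
[ -0.    0.  -11.3] [-601.4 -715.7  192.4]
```

send_rows --rows "0 0 -11.3 -379 -240 -7 1;0 0 -11.3 -379 -240 -7 1;0 0 -11.3 -379 -240 -7 1;0 0 -11.3 -379 -240 -7 1;0 0 -11.3 -379 -240 -7 1;0 0 -11.3 -379 -240 -7 1;0 0 -11.3 -379 -240 -7 1;0 0 -11.3 -379 -240 -7 1"

```text
time: 2.3
eef_pos: [0.5218, 0.247, 0.2606]
tcp_rot: [0.107, 0.994, -0.0, 0.0]
contact_force: [-0.4, 0.9, -0.4]
opening: 1.0
finger_force: 0.0
```

```bash
python3 -c "
from h import *
go([[.56,.0,.26],[.5365,-.2748,.25],[.5365,-.2748,.061]])"
```

```text
t 2.3 pos [0.5218 0.247  0.2606] F [-0.36  0.87 -0.38] open 1.0 ff 0.0 q [ 0.27  0.07  1.81 -0.    1.26 -1.09]
[-0.   0.  -0.2] [ -89.7 -233.3    0.7]
[-0.   0.  -0.2] [-124.9 -506.9   10.8]
[-0.   0.  -0.2] [-124.8 -506.8  199.8]
```

send_rows --rows "0 0 -0.2 -125 -507 11 1;0 0 -0.2 -125 -507 11 1;0 0 -0.2 -125 -507 11 1;0 0 -0.2 -125 -507 11 1;0 0 -0.2 -125 -507 11 1;0 0 -0.2 -125 -507 11 1;0 0 -0.2 -125 -507 11 1;0 0 -0.2 -125 -507 11 0.4"

```text
time: 3.3
eef_pos: [0.5367, -0.2505, 0.25]
tcp_rot: [0.102, 0.995, 0.0, 0.0]
contact_force: [0.4, -0.4, 0.8]
opening: 0.815
finger_force: 0.0
```

```bash
python3 -c "
from h import *
go([[.5365,-.2748,.12],[.5365,-.2748,.061]])"
```

```text
t 3.3 pos [ 0.5367 -0.2505  0.25  ] F [ 0.43 -0.38  0.8 ] open 0.815 ff 0.0 q [-0.61  0.11  1.79  0.    1.24 -1.98]
[0.  0.  0.3] [ -4.6 -23.9 130. ]
[0.  0.  0.3] [ -4.6 -24.  189. ]
```

send_rows --rows "0 0 0.3 -4.6 -24 30 0.4;0 0 0.3 -4.6 -24 80 0.4;0 0 0.3 -4.6 -24 140 0.4;0 0 0.3 -4.6 -24 150 0.4;0 0 0.3 -4.6 -24 150 0.4"

```text
time: 3.92
eef_pos: [0.5367, -0.2735, 0.1004]
tcp_rot: [0.105, 0.995, 0.0, 0.0]
contact_force: [0.4, 0.1, 0.5]
opening: 0.699
finger_force: 0.0
```

```bash
python3 -c "
from h import *
go([[.5365,-.2748,.061]])
t=snap('top');s=snap('side')
def c(im,u,v,w=70): return cv2.resize(im['color'][v:v+w,u:u+w,::-1],(400,400),interpolation=cv2.INTER_CUBIC)
cv2.imwrite('pics/pre.png',np.hstack([c(t,390,190),c(s,330,290)]))"
```

```text
t 3.925 pos [ 0.5367 -0.2735  0.1004] F [0.37 0.13 0.55] open 0.699 ff 0.0 q [-0.64  0.3   1.86  0.    0.98 -2.  ]
[0. 0. 0.] [-0.1 -1.3 39.4]
```

View pics/pre.png

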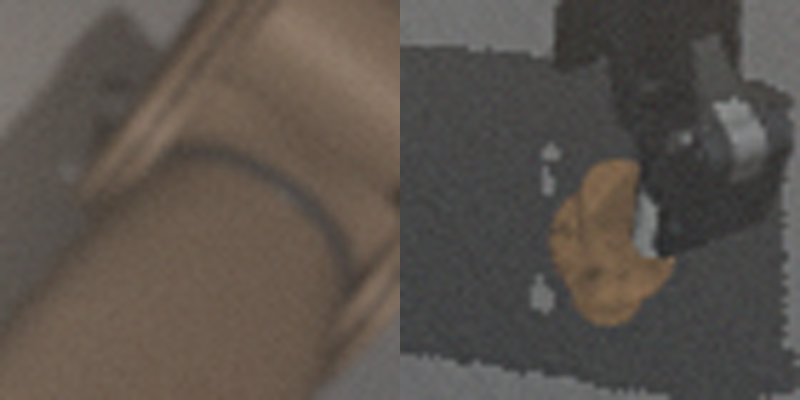

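The side crop shows the stopper around (600,240), with the near finger just to its lower right, so the gripper straddles it. The arm hides the top view. Next I'll descend and close.

send_rows --rows "0 0 0 0 -1.3 20 0.4;0 0 0 0 -1.3 39 0.4;0 0 0 0 -1.3 39 0.4;0 0 0 0 -1.3 39 -1;0 0 0 0 -1.3 39 -1;0 0 0 0 -1.3 39 -1;0 0 0 0 -1.3 39 -1;0 0 0 0 -1.3 39 -1" --grip_force 40

```text
time: 5.03
eef_pos: [0.5363, -0.2756, 0.0615]
tcp_rot: [0.105, 0.994, -0.0, 0.001]
contact_force: [1.0, -0.5, 2.7]
opening: 0.26
finger_force: 39.4
```

send_rows --rows "0 0 0 0 0 0 -1;0 0 0 0 0 0 -1;0 0 0 0 0 0 -1"

```text
time: 5.4
eef_pos: [0.5363, -0.2756, 0.0615]
tcp_rot: [0.105, 0.994, -0.0, 0.001]
contact_force: [-0.4, -0.2, 4.9]
opening: 0.263
finger_force: 39.5
```

send_rows --rows "0 0 0 0 0 -20 -1;0 0 0 0 0 -60 -1;0 0 0 0 0 -120 -1;0 0 0 0 0 -175 -1;0 0 0 0 0 -175 -1;0 0 0 0 0 -175 -1"

```text
time: 6.15
eef_pos: [0.5352, -0.2747, 0.2353]
tcp_rot: [0.105, 0.994, 0.0, -0.001]
contact_force: [1.3, -0.6, -2.2]
opening: 0.263
finger_force: 39.2
```

```bash
python3 - <<'E'
from h import *
go([[.4838,.0615,.235],[.4838,.0615,.21],[.4838,.0615,.1585]])
p=snap('side','lift.png');look(p,'stopper')
s=ctrl.get_state();e=s['eef_pos']; print(e,proj(p,e-[0,0,.0615]),proj(p,e))
h=cv2.cvtColor(p['color'],cv2.COLOR_RGB2HSV);u,v=proj(p,e-[0,0,.03]).astype(int)
k=p['color'][v-40:v+40,u-40:u+40,::-1].copy();k=cv2.resize(k,(480,480),interpolation=cv2.INTER_CUBIC)
t=np.linspace(0,6.3,40)
for r,z in((.0115,-.0615),(.02,-.0335),(.02,-.0275)):
    P=np.array([proj(p,e+[r*np.cos(q),r*np.sin(q),z]) for q in t]);cv2.polylines(k,[((P-[u-40,v-40]+.5)*6).astype(int)],True,(0,255,0))
cv2.imwrite('pics/liftc.png',k)
E
```

```text
t 6.15 pos [ 0.5352 -0.2747  0.2353] F [ 1.31 -0.57 -2.19] open 0.263 ff 39.2 q [-0.64  0.14  1.78  0.    1.22 -2.  ]
[ 0.  -0.1 -0. ] [120.4 318.1   0.7]
[ 0.  -0.1 -0. ] [120.4 318.   25.7]
[ 0.  -0.1 -0. ] [120.3 318.   77.2]
stopper 0.92 [ 0.526  -0.2779  0.2103] [369. 277.]
[ 0.53461835 -0.27432775  0.23324846] [370.54751945 287.44564517] [373.36768695 263.76682938]
```

View pics/liftc.png

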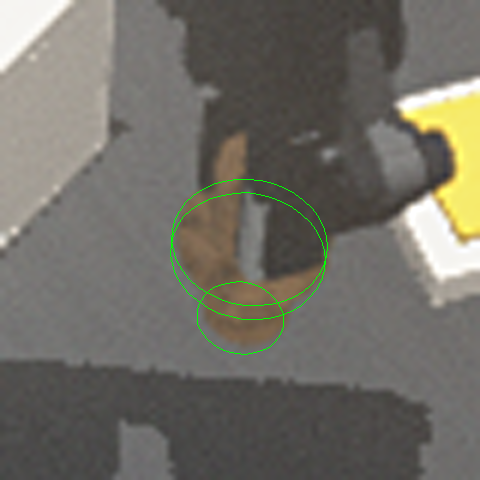

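The stopper hangs centred in the fingers: the flange outline at (250,245) and the foot at (240,318) match the model within about 2 mm. On to the neck.

send_rows --rows "0 0 0 20 53 0 -1;0 0 0 40 106 0 -1;0 0 0 60 159 0 -1;0 0 0 80 212 0 -1;0 0 0 100 265 0 -1;0 0 0 116 306 0 -1;0 0 0 120 318 0 -1;0 0 0 120 318 0 -1"

```text
time: 7.25
eef_pos: [0.4843, 0.061, 0.2346]
tcp_rot: [0.104, 0.995, -0.0, -0.001]
contact_force: [-0.0, -0.9, -1.0]
opening: 0.263
finger_force: 39.4
```

send_rows --rows "0 0 0 0 0 0 -1;0 0 0 0 0 0 -1"

```text
time: 7.5
eef_pos: [0.4851, 0.0596, 0.2356]
tcp_rot: [0.106, 0.994, -0.0, -0.0]
contact_force: [0.0, -0.9, -0.6]
opening: 0.262
finger_force: 39.4
```

```bash
python3 - <<'E'
from h import *
go([[.4838,.0615,.205],[.4838,.0615,.1585]])
p=snap('side');s=ctrl.get_state();e=s['eef_pos'];print(e)
u,v=240,180
k=cv2.resize(p['color'][v-60:v+60,u-60:u+60,::-1].copy(),(600,600),interpolation=cv2.INTER_CUBIC)
t=np.linspace(0,6.3,40)
for c,r,z,col in((e,.0115,-.0615,(0,255,0)),(e,.02,-.0335,(0,255,0)),(NECK,.0155,0,(0,0,255)),(NECK,.0195,0,(0,0,255))):
    P=np.array([proj(p,c+[r*np.cos(q),r*np.sin(q),z]) for q in t]);cv2.polylines(k,[((P-[u-60,v-60]+.5)*5).astype(int)],True,col)
cv2.imwrite('pics/over.png',k)
E
```

```text
t 7.5 pos [0.4851 0.0596 0.2356] F [ 0.01 -0.92 -0.59] open 0.262 ff 39.4 q [-0.09 -0.12  2.04 -0.    1.22 -1.44]
[-0.  -0.  -0.2] [ 1.7  1.6 30.6]
[-0.  -0.  -0.2] [ 1.7  1.6 77.1]
[0.48510009 0.0597189  0.23568225]
```

View pics/over.png

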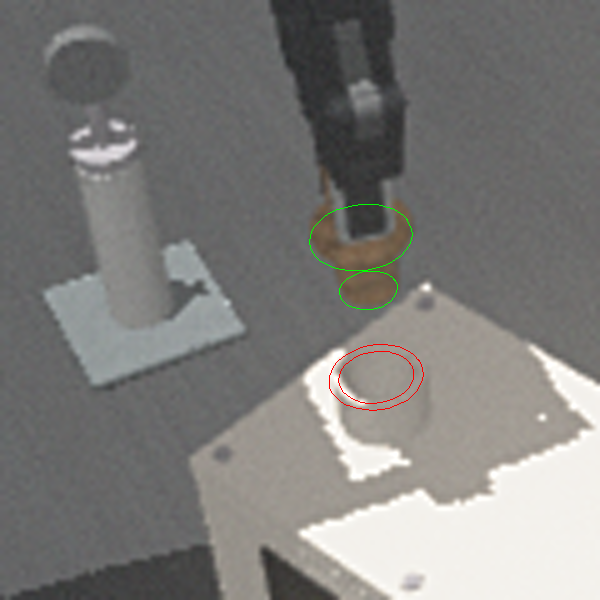

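The stopper hangs above the neck: foot at (368,290), neck rim at (376,378), both on the overlays. Lowering in stages.

send_rows --rows "0 0 0 1.5 1.6 20 -1;0 0 0 1.5 1.6 35 -1;0 0 0 1.5 1.6 45 -1;0 0 0 1.5 1.6 55 -1;0 0 0 1.5 1.6 63 -1;0 0 0 1.5 1.6 69 -1;0 0 0 1.5 1.6 72 -1;0 0 0 1.5 1.6 72 -1"

```text
time: 8.55
eef_pos: [0.4837, 0.0627, 0.1637]
tcp_rot: [0.105, 0.994, -0.0, -0.0]
contact_force: [-0.1, -0.3, -0.3]
opening: 0.266
finger_force: 39.4
```

send_rows --rows "0 0 0 0 0 2 -1;0 0 0 0 0 4 -1;0 0 0 0 0 6 -1;0 0 0 0 0 6 -1"

```text
time: 9.05
eef_pos: [0.4839, 0.0626, 0.1585]
tcp_rot: [0.105, 0.994, -0.0, -0.0]
contact_force: [-2.2, -0.8, 3.5]
opening: 0.265
finger_force: 39.7
```

send_rows --rows "0 0 0 0 0 1 -1;0 0 0 0 0 2 -1;0 0 0 0 0 2 -1"

```text
time: 9.43
eef_pos: [0.4839, 0.0626, 0.1584]
tcp_rot: [0.105, 0.994, -0.0, -0.0]
contact_force: [-7.0, -0.7, 13.6]
opening: 0.265
finger_force: 40.9
```

Hard stop on the rim at the expected height of 0.1585. Release and retreat upward.

send_rows --rows "0 0 0 0 0 -1 -1;0 0 0 0 0 -1.5 0;0 0 0 0 0 -1.5 0;0 0 0 0 0 -1.5 0;0 0 0 0 0 -1.5 0;0 0 0 0 0 -1.5 0"

```text
time: 10.18
eef_pos: [0.4837, 0.0626, 0.1572]
tcp_rot: [0.105, 0.994, -0.0, -0.0]
contact_force: [-0.5, 0.2, 0.5]
opening: 0.5
finger_force: 0.0
```

send_rows --rows "0 0 0 0 0 -10 0;0 0 0 0 0 -40 0;0 0 0 0 0 -85 0.2;0 0 0 0 0 -95 0.2;0 0 0 0 0 -95 0.2;0 0 0 0 0 -95 0.2"

```text
time: 10.92
eef_pos: [0.4828, 0.0627, 0.2506]
tcp_rot: [0.105, 0.994, -0.0, -0.002]
contact_force: [-0.6, 0.1, -0.2]
opening: 0.6
finger_force: 0.0
```

```bash
python3 - <<'E'
from h import *
go([[.4435,.2847,.245],[.4435,.2847,.16]])
p=snap('side');look(p,'stopper')
k=cv2.resize(p['color'][130:230,190:310,::-1],(720,600),interpolation=cv2.INTER_CUBIC)
t=np.linspace(0,6.3,40)
for r,z in((.02,.0),(.02,.006),(.012,.034)):
    P=np.array([proj(p,NECK+[r*np.cos(q),r*np.sin(q),z]) for q in t]);cv2.polylines(k,[((P-[190,130]+.5)*6).astype(int)],True,(0,255,0))
cv2.imwrite('pics/seat.png',k)
E
```

```text
t 10.925 pos [0.4828 0.0627 0.2506] F [-0.57  0.1  -0.24] open 0.6 ff 0.0 q [-0.08 -0.13  2.03 -0.    1.25 -1.44]
[-0.  -0.2 -0.1] [ 84.8 208.9   5.7]
[-0.  -0.2 -0.1] [ 84.5 208.9  90.7]
stopper 0.74 [0.4821 0.0532 0.1395] [255. 193.]
```

View pics/seat.png

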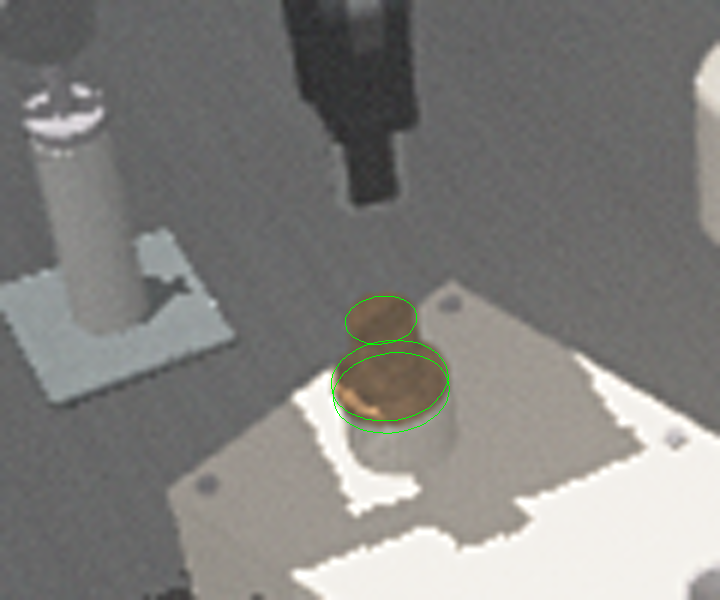

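The stopper sits on the neck with flange at (390,385) and grip top at (381,320), matching the seated model to about 1 mm, upright and released. Now the rod.

send_rows --rows "0 0 -0.1 23 57 3 0.2;0 0 -0.1 46 114 6 0.2;0 0 -0.1 68 168 6 0.2;0 0 -0.1 82 203 6 0.2;0 0 -0.1 84.6 209 6 0.2;0 0 -0.1 84.6 209 6 0.2;0 0 -0.1 84.6 209 6 0.2"

```text
time: 11.9
eef_pos: [0.4449, 0.2836, 0.2459]
tcp_rot: [0.105, 0.994, -0.0, -0.0]
contact_force: [-0.3, 0.2, 0.6]
opening: 0.598
finger_force: 0.0
```

```bash
python3 - <<'E'
from h import *
go([[.4435,.2847,.16]])
p=snap('side');look(p,'rod_tab')
k=cv2.resize(p['color'][75:185,140:260,::-1],(720,660),interpolation=cv2.INTER_CUBIC)[:600]
cv2.imwrite('pics/rod.png',k)
E
```

```text
t 11.9 pos [0.4449 0.2836 0.2459] F [-0.3   0.2   0.58] open 0.598 ff 0.0 q [ 0.38 -0.03  1.94 -0.    1.23 -0.99]
[-0. -0. -0.] [ 1.5  0.9 85.9]
rod_tab 0.82 [0.448  0.2801 0.1541] [198. 135.]
```

View pics/rod.png

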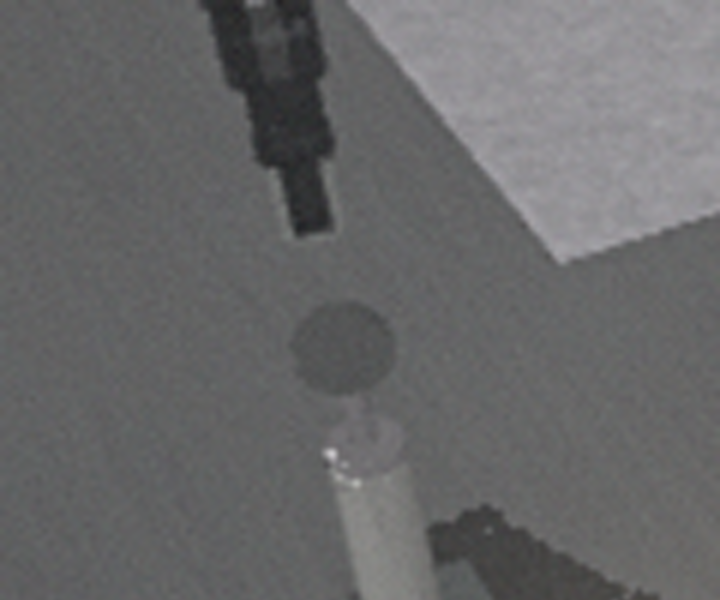

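The tab at (345,348) lies below the gripper at (315,235) with its faces in line with the fingers. Descend and grip.

send_rows --rows "0 0 0 1.5 0.9 30 0.2;0 0 0 1.5 0.9 60 0.2;0 0 0 1.5 0.9 80 0.2;0 0 0 1.5 0.9 86 0.2;0 0 0 1.5 0.9 86 0.2;0 0 0 1.5 0.9 86 -1;0 0 0 1.5 0.9 86 -1;0 0 0 1.5 0.9 86 -1" --grip_force 60

```text
time: 13.0
eef_pos: [0.4436, 0.2861, 0.1609]
tcp_rot: [0.104, 0.995, 0.0, 0.0]
contact_force: [0.1, -1.0, 0.5]
opening: 0.111
finger_force: 61.2
```

send_rows --rows "0 0 0 0 0 0 -1;0 0 0 0 0 0 -1;0 0 0 0 0 0 -1;0 0 0 0 0 0 -1;0 0 0 0 0 0 -1"

```text
time: 13.62
eef_pos: [0.4436, 0.2861, 0.1609]
tcp_rot: [0.104, 0.995, 0.0, 0.0]
contact_force: [-0.6, 0.2, 5.2]
opening: 0.107
finger_force: 61.7
```

send_rows --rows "0 0 0 0 0 -20 -1;0 0 0 0 0 -60 -1;0 0 0 0 0 -110 -1;0 0 0 0 0 -160 -1;0 0 0 0 0 -185 -1;0 0 0 0 0 -185 -1;0 0 0 0 0 -185 -1"

```text
time: 14.5
eef_pos: [0.4426, 0.2856, 0.3426]
tcp_rot: [0.104, 0.995, -0.001, -0.002]
contact_force: [0.9, -0.3, -1.2]
opening: 0.105
finger_force: 60.9
```

```bash
python3 - <<'E'
from h import *
go([[.5348,-.0785,.345],[.5348,-.0785,.29],[.5348,-.0785,.180]])
E
```

```text
t 14.5 pos [0.4426 0.2856 0.3426] F [ 0.87 -0.34 -1.2 ] open 0.105 ff 60.9 q [ 0.38 -0.1   1.83  0.    1.42 -0.98]
[-0.1 -0.2  0. ] [-165.6 -337.1   -2.2]
[-0.1 -0.2  0. ] [-165.8 -337.    52.8]
[-0.1 -0.2  0. ] [-166.2 -336.7  162.8]
```

send_rows --rows "0 0 0 -22 -45 0 -1;0 0 0 -45 -92 0 -1;0 0 0 -70 -142 0 -1;0 0 0 -95 -192 0 -1;0 0 0 -120 -242 0 -1;0 0 0 -142 -287 0 -1;0 0 0 -158 -320 0 -1;0 0 0 -166 -337 0 -1"

```text
time: 15.5
eef_pos: [0.5354, -0.0796, 0.3423]
tcp_rot: [0.105, 0.994, 0.001, -0.002]
contact_force: [0.1, 0.0, -1.5]
opening: 0.11
finger_force: 60.9
```

send_rows --rows "0 0 0 0 0 15 -1;0 0 0 0 0 35 -1;0 0 0 0 0 45 -1;0 0 0 0 0 45 -1;0 0 0 0 0 45 -1"

```text
time: 16.12
eef_pos: [0.5362, -0.0777, 0.3009]
tcp_rot: [0.104, 0.995, -0.0, 0.001]
contact_force: [0.4, -0.4, -0.3]
opening: 0.104
finger_force: 61.0
```

```bash
python3 - <<'E'
from h import *
go([[.5348,-.0785,.29],[.5348,-.0785,.180]])
p=snap('side');e=ctrl.get_state()['eef_pos']
u,v=250,130
k=cv2.resize(p['color'][v:v+120,u:u+120,::-1].copy(),(600,600),interpolation=cv2.INTER_CUBIC)
t=np.linspace(0,6.3,40)
for c,r,z,col in((e,.016,-.055,(0,255,0)),(e,.005,-.150,(0,255,0)),(TUBE,.0115,0,(0,0,255)),(TUBE,.0145,0,(0,0,255))):
    P=np.array([proj(p,c+[r*np.cos(q),r*np.sin(q),z]) for q in t]);cv2.polylines(k,[((P-[u,v]+.5)*5).astype(int)],True,col)
cv2.imwrite('pics/rodover.png',k)
E
```

```text
t 16.125 pos [ 0.5362 -0.0777  0.3009] F [ 0.41 -0.43 -0.33] open 0.104 ff 61.0 q [-0.33 -0.04  1.85  0.    1.33 -1.69]
[-0.   0.1  0.1] [ 1.2 -1.1 10.9]
[-0.   0.1  0.1] [  1.3  -1.  120.9]
```

View pics/rodover.png

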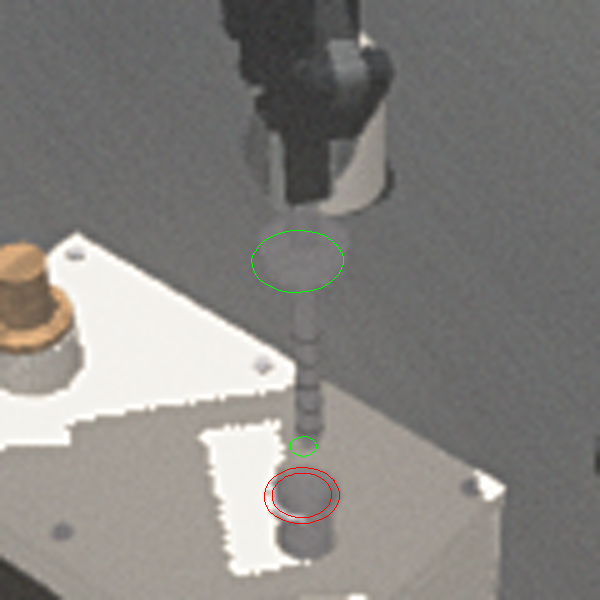

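The rod hangs above the tube. The banded rod is centred near x≈309 in the crop, against 301 for the model axis, so it sits about 2-3 mm to the right. I'll measure this numerically.

```bash
python3 - <<'E'
from h import *
p=snap('side');t=snap('top');e=ctrl.get_state()['eef_pos'];print(e)
for q in(p,t):
    for n in('rod_tip','gauge_rod','tube_mouth'): look(q,n)
g=cv2.cvtColor(p['color'],cv2.COLOR_RGB2GRAY)
a,b=proj(p,e-[0,0,.063]),proj(p,e-[0,0,.150]);print('axis',a,b,'tube',proj(p,TUBE))
for v in range(170,240,3): print(v,round(a[0]+(v-a[1])/(b[1]-a[1])*(b[0]-a[0]),1),g[v,300:324].tolist())
E
```

```text
[ 0.53632224 -0.07810779  0.30126983]
rod_tip 0.82 [ 0.5352 -0.0818  0.2534] [309. 180.]
gauge_rod 0.83 [ 0.536  -0.0814  0.2541] [310. 180.]
tube_mouth 0.57 [ 0.4925 -0.0477  0.1003] [284. 235.]
tube_mouth 0.42 [ 0.7326 -0.0582  0.012 ] [382. 222.]
rod_tip 0.72 [ 0.7532 -0.0456  0.009 ] [340. 147.]
tube_mouth 0.67 [0.5064 0.0573 0.0982] [300. 227.]
axis [309.18318628 185.13406223] [310.19113695 218.8320121 ] tube [309.88784537 228.55733024]
170 308.7 [110, 108, 107, 109, 105, 123, 122, 90, 65, 65, 81, 89, 98, 122, 137, 147, 160, 160, 160, 158, 154, 154, 147, 140]
173 308.8 [111, 107, 112, 107, 109, 108, 117, 114, 114, 118, 120, 117, 114, 113, 126, 119, 115, 109, 107, 107, 103, 102, 112, 106]
176 308.9 [112, 112, 116, 131, 124, 122, 122, 126, 114, 119, 119, 120, 116, 115, 123, 121, 123, 127, 121, 115, 108, 112, 110, 110]
179 309.0 [113, 116, 126, 126, 125, 127, 122, 124, 119, 116, 119, 118, 116, 123, 125, 124, 124, 125, 119, 120, 112, 109, 109, 110]
182 309.1 [112, 112, 112, 115, 128, 125, 121, 120, 122, 125, 126, 125, 124, 123, 126, 125, 123, 126, 115, 108, 110, 109, 109, 111]
185 3
[... 1783 characters left out ...]
 146, 157, 159, 155, 158, 156, 157, 156, 154]
227 310.4 [242, 242, 244, 247, 210, 123, 122, 127, 131, 131, 128, 131, 132, 127, 129, 123, 122, 130, 154, 158, 158, 160, 155, 156]
230 310.5 [241, 242, 243, 246, 215, 146, 113, 115, 126, 128, 130, 131, 129, 125, 120, 116, 116, 138, 156, 155, 157, 153, 157, 159]
233 310.6 [241, 242, 242, 246, 245, 153, 147, 197, 220, 194, 184, 131, 127, 128, 123, 122, 138, 156, 157, 159, 159, 157, 150, 153]
236 310.7 [242, 242, 242, 244, 246, 149, 108, 120, 121, 122, 125, 128, 126, 121, 124, 117, 129, 153, 157, 157, 155, 158, 156, 158]
239 310.8 [242, 242, 242, 244, 247, 213, 124, 112, 122, 122, 124, 125, 122, 122, 116, 117, 127, 151, 154, 155, 153, 155, 156, 156]
```

Rod offset is about 1.6 px, or 3 mm in +x, in the side view. I'll shift +2.8 mm along tool x and descend.

send_rows --rows "0 0 0 2.8 -0.6 0 -1;0 0 0 2.8 -0.6 8 -1;0 0 0 2.8 -0.6 16 -1;0 0 0 2.8 -0.6 24 -1;0 0 0 2.8 -0.6 32 -1;0 0 0 2.8 -0.6 40 -1;0 0 0 2.8 -0.6 48 -1;0 0 0 2.8 -0.6 54 -1"

```text
time: 17.58
eef_pos: [0.533, -0.0781, 0.2456]
tcp_rot: [0.104, 0.995, 0.0, -0.0]
contact_force: [0.4, -0.3, -1.1]
opening: 0.108
finger_force: 61.0
```

send_rows --rows "0 0 0 0 0 12 -1;0 0 0 0 0 24 -1;0 0 0 0 0 36 -1;0 0 0 0 0 46 -1;0 0 0 0 0 54 -1;0 0 0 0 0 58 -1;0 0 0 0 0 61 -1;0 0 0 0 0 61 -1"

```text
time: 18.58
eef_pos: [0.5332, -0.0782, 0.1853]
tcp_rot: [0.104, 0.995, -0.0, 0.0]
contact_force: [0.8, -0.5, -0.8]
opening: 0.11
finger_force: 61.0
```

send_rows --rows "0 0 0 0 0 2 -1;0 0 0 0 0 4 -1;0 0 0 0 0 6 -1;0 0 0 0 0 6 -1"

```text
time: 19.08
eef_pos: [0.5333, -0.0782, 0.1808]
tcp_rot: [0.104, 0.995, -0.0, 0.0]
contact_force: [-2.2, 0.7, 5.4]
opening: 0.111
finger_force: 62.0
```

send_rows --rows "0 0 0 0 0 1 -1;0 0 0 0 0 1.5 -1;0 0 0 0 0 1.5 -1;0 0 0 0 0 1.5 -1"

```text
time: 19.58
eef_pos: [0.5334, -0.0782, 0.1808]
tcp_rot: [0.104, 0.995, -0.0, -0.0]
contact_force: [-4.9, 1.7, 10.8]
opening: 0.106
finger_force: 62.6
```

The collar is firmly stopped on the rim at TCP 0.1808, exactly 20 mm above its height in the stand. Draw it out.

send_rows --rows "0 0 0 0 0 -10 -1;0 0 0 0 0 -30 -1;0 0 0 0 0 -55 -1;0 0 0 0 0 -80 -1;0 0 0 0 0 -105 -1;0 0 0 0 0 -130 -1;0 0 0 0 0 -160 -1;0 0 0 0 0 -175 -1"

```text
time: 20.58
eef_pos: [0.5336, -0.0783, 0.3548]
tcp_rot: [0.104, 0.995, -0.0, 0.001]
contact_force: [-0.2, 0.3, -0.9]
opening: 0.108
finger_force: 61.1
```

send_rows --rows "0 0 0 0 0 -10 -1;0 0 0 0 0 -15 -1;0 0 0 0 0 -15 -1;0 0 0 0 0 -15 -1"

```text
time: 21.08
eef_pos: [0.5328, -0.0781, 0.3667]
tcp_rot: [0.104, 0.995, 0.0, -0.001]
contact_force: [0.3, 0.3, -1.0]
opening: 0.107
finger_force: 61.1
```

```bash
python3 - <<'E'
from h import *
go([[.62,-.09,.37]])
M=R.from_quat(ctrl.get_state()['tcp_rot']).as_matrix();print(M.round(2).tolist())
E
```

```text
t 21.075 pos [ 0.5328 -0.0781  0.3667] F [ 0.29  0.29 -1.05] open 0.107 ff 61.1 q [-0.33 -0.08  1.77  0.    1.45 -1.7 ]
[ 0.  -0.1  0.1] [-87.7   6.4  -3.4]
[[-0.98, 0.21, -0.0], [0.21, 0.98, 0.0], [0.0, 0.0, -1.0]]
```

Drawn clear: the tip is about 0.22 m up. Next I'll rise and swing outward before levelling, because joint 5 limits the forward pitch at low height.

send_rows --rows "0 0 0 -10 0 -30 -1;0 -4 0 -25 0 -75 -1;0 -10 0 -40 0 -120 -1;0 -16 0 -55 5 -165 -1;0 -22 0 -70 5 -210 -1;0 -28 0 -85 5 -250 -1;0 -34 0 -95 5 -285 -1;0 -40 0 -105 5 -315 -1"

```text
time: 22.08
eef_pos: [0.6371, -0.0951, 0.6838]
tcp_rot: [0.098, 0.934, -0.036, 0.342]
contact_force: [0.5, 0.0, -1.5]
opening: 0.107
finger_force: 61.0
```

```bash
cat >>h.py <<'E'
def level(pts):
    y=np.array([np.cos(np.radians(78)),np.sin(np.radians(78)),0]);z=np.array([np.sin(np.radians(78)),-np.cos(np.radians(78)),0])
    go(pts,Rt=R.from_matrix(np.c_[np.cross(y,z),y,z]))
E
python3 -c "
from h import *
level([[.70,-.10,.88]])"
```

```text
t 22.075 pos [ 0.6371 -0.0951  0.6838] F [ 0.47  0.02 -1.46] open 0.107 ff 61.0 q [-0.33 -0.13  1.35  0.09  1.23 -1.7 ]
[  0.  -49.8   0. ] [-174.3    8.2 -109.6]
```

send_rows --rows "0 -7 0 -25 1 -15 -1;0 -14 0 -50 2 -30 -1;0 -21 0 -75 3 -46 -1;0 -28 0 -100 4 -62 -1;0 -35 0 -125 6 -78 -1;0 -42 0 -150 7 -94 -1;0 -48 0 -170 8 -106 -1;0 -49.8 0 -174 8 -109 -1"

```text
time: 23.08
eef_pos: [0.701, -0.1004, 0.877]
tcp_rot: [0.074, 0.705, -0.073, 0.701]
contact_force: [-0.1, 0.0, -1.3]
opening: 0.11
finger_force: 61.0
```

send_rows --rows "0 0 0 0 0 0 -1;0 0 0 0 0 0 -1;0 0 0 0 0 0 -1;0 0 0 0 0 0 -1"

```text
time: 23.58
eef_pos: [0.7002, -0.1002, 0.8782]
tcp_rot: [0.074, 0.705, -0.073, 0.702]
contact_force: [0.1, 0.2, -2.3]
opening: 0.112
finger_force: 61.0
```

```bash
python3 -c "
from h import *
level([[.70,-.10,.88]])
s=ctrl.get_state();print(R.from_quat(s['tcp_rot']).as_matrix()[:,2].round(3),s['dq'].round(3))
p=snap('side','end.png');look(p,'gauge_rod');look(p,'stopper')
t=snap('top','endt.png');look(t,'gauge_rod');look(t,'rod_tip')"
```

```text
t 23.575 pos [ 0.7002 -0.1002  0.8782] F [ 0.12  0.2  -2.34] open 0.112 ff 61.0 q [-0.32 -0.15  1.33  0.29  0.41 -1.84]
[ 0.1 -0.2  0. ] [-1.8  0.2 -0.3]
[ 0.978 -0.207 -0.004] [ 0.001 -0.    -0.    -0.    -0.003 -0.002]
stopper 0.69 [0.4823 0.058  0.1397] [254. 191.]
stopper 0.37 [ 0.4959 -0.0492  0.1   ] [286. 235.]
```

```bash
python3 - <<'E'
from h import *
t=snap('top');s=ctrl.get_state();e=s['eef_pos'];z=R.from_quat(s['tcp_rot']).as_matrix()[:,2]
g=np.abs(t['color'].astype(int)-cv2.imread('pics/top0.png')[:,:,::-1].astype(int)).sum(2)
off=.00295*0
for d in(.03,.055,.06,.09,.12,.145,.150,.155,.16): print(d,proj(t,e+z*d).round(1))
a=proj(t,e+z*.15)
for dz in(-.026,.026): print('tilt10deg tip',proj(t,e+z*.15+[0,0,dz]))
u0=int(a[0]);
for v in range(int(a[1])-14,int(a[1])+45,3): print(v,(g[v,u0-16:u0+17]>60).astype(int).tolist() if v>=0 else '')
E
```

```text
0.03 [419.  -49.7]
0.055 [423.2 -68. ]
0.06 [424.  -71.6]
0.09 [428.9 -93.1]
0.12 [ 433.7 -114.1]
0.145 [ 437.6 -131.4]
0.15 [ 438.3 -134.8]
0.155 [ 439.1 -138.2]
0.16 [ 439.9 -141.6]
tilt10deg tip [ 433.70787487 -117.74462627]
tilt10deg tip [ 443.38572447 -153.38233335]
-148 
-145 
-142 
-139 
-136 
-133 
-130 
-127 
-124 
-121 
-118 
-115 
-112 
-109 
-106 
-103 
-100 
-97 
-94 
-91
```

```bash
python3 -c "
from h import *
print(ctrl.sign_off())"
```

```text
the job is handed in; nothing more can be done
None
```

I handed the job in: the stopper is seated and released, the rod was dipped to its collar stop and drawn out, and the arm holds it with the gripper level at about 0.88 m; the rod's own level is inferred from the gripper pose, because it was outside both camera views at the end.

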